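# Press the two clay rings home on the candle stand

## Task

Assemble the candle stand: thread the black clay ring over the steel stem and push it down past the spring balls until it lies fully home on the floor of the wooden socket; only then do the same with the white ring until it lies fully home on the black one. The rings are brittle, so press firmly but never hammer or force them once they are seated, and leave the spare ring, the pottery and the other things on the ledge where they are.

Things in the scene. Friction and masses are not known exactly. Their poses are not given: they have to be found in the camera images.
- stand: candle stand fixed to the ledge, origin at the centre of its underside, z up along the stem. Dark foot 124 mm across; on it an upright round wooden socket, open at the top, 78 mm inside and 92 mm outside, with a steel stem 21 mm in diameter in its middle. Fingers holding a ring by its outside do not fit into the socket beside it; fingertips on the ring's top, either side of the stem, do
- socket_floor (a point): centre of the socket's flat floor, 14 mm above the ledge: the black ring's underside belongs here (its top is then 44 mm above the ledge); the white ring's underside belongs 30 mm higher, on the black ring, its top then 80 mm above the ledge
- spring_balls (a point): point on the stem axis, 52 mm above the ledge, level with three brass spring balls that look out of the stem all round, to 15 mm from the axis. A ring let go there rests on them, its underside about 57 mm above the ledge; an even push of roughly 8 to 20 N drives them in. They also rub in the bore, and spring out again above the black ring once it is home
- socket_rim (a point): centre of the socket's open rim, 70 mm above the ledge
- stem_top (a point): top of the steel stem, 118 mm above the ledge; its last 12 mm are tapered
- black_ring: black micaceous clay ring, 66 mm outside diameter, 30 mm high; a vertical bore 25 mm wide runs right through; origin: centre of its underside, z up its axis. Loose, lying flat on the ledge at the start; about 0.2 kg, brittle
- white_ring: white glazed ceramic ring, 66 mm outside diameter, 36 mm high; a vertical bore 25 mm wide runs right through; origin: centre of its underside, z up its axis. Loose, lying flat on the ledge at the start; about 0.2 kg, brittle
- spare_ring: spare ring, plain red terracotta, 66 mm across, 22 mm high, not used; origin: centre of its underside
- clay_pot: round black micaceous clay pot, 144 mm across, 122 mm high; origin: centre of its underside
- wedding_vase: white ceramic wedding vase with two spouts and a bridge handle, 108 mm across, about 170 mm high; origin: centre of its underside
- votive: amber glass votive cup, 72 mm across, 70 mm high; origin: centre of its underside
- figure: small painted wooden kachina-style figure on a 50 mm square foot, 127 mm high; origin: centre of its underside
- bowl: terracotta bowl, 120 mm across, 45 mm high; origin: centre of its underside
- brush: dusting brush lying flat on the ledge; origin: underside of the brush near its middle
There are look-alikes about, which are no part of the job. Leave any green or purple look-alike of the white_ring alone.

How it is judged:
By the outcome, as a careful person would: the job done as asked, in the order asked, and still so for the second after the job is handed in, with the robot touching nothing.
It also fails if it takes over 70 s, if anything falls off the work surface, if the arm or the gripper's body presses on something with over 40 N, if the wrist force passes 120 N, or if a joint passes its speed limit or range.

## Robot

A 6-joint arm with a two-finger parallel gripper is mounted at the origin on the work surface. World frame = base frame: x ahead of the robot, y to its left, z up, the work surface at z = 0. Lengths are in m, angles in rad, forces in N, time in s.
With the tool pointing down it reaches from about 0.35 to 0.85 m from the base axis. Payload 8.1 kg.
Tool frame: the origin (TCP) lies on the centre line of the jaws, within the pads' length; the fingertips stand robot.tips_ahead ahead of it and the grasp point (between the pads) lies 6 mm ahead of it (robot.tips_ahead is the distance from the TCP to the fingertips, in m); z points along the fingers, y is the line along which they close (so a half turn about z gives the same grasp; the last joint's range is limited). The gripper opens to 93 mm and grips with 3 to 60 N. Pads are 15 mm wide; open, the fingers measure 128 mm over their backs; the gripper's body (75 mm by 188 mm) begins 65 mm behind the grasp point.
Start: joints at [1.22, 0.13, 1.488, -0, 1.523, -0.085], TCP at [0.158, 0.579, 0.244] pointing down, gripper open.
Joint ranges: [-2.96, 2.96], [-0.89, 2.26], [0.02, 2.5], [-1.34, 4.48], [0, 2.73], [-2.66, 2.66]. Speed limits (rad/s): [2.39, 2.39, 2.79, 3.14, 3.14, 3.14].

## Interface

Orientations are given as a rotation vector (axis times angle).
In Python, from plant import robot gives the robot as it stands.
- The arm moves only by the tool apply_moves, never from a script. Its arguments are lists of equal length, an entry for each row: "delta_pos": the shift along the tool's x, y, z in cm, a list of three; "twist": the turn about the tool's z in rad. A call has 1 to 8 rows; each row shifts and turns the commanded pose from where the row before left it, along the tool's axes as they then stand; what a row does not reach is not made up. A row lasts 1/8 s, in which the tool goes at most 62.5 mm and 10.7 degrees, less where a joint would pass 70% of its speed; a pose out of reach is approached as far as the arm can. A call with a gripper value outside its range is refused whole. "gripper" is the finger opening in cm, from 0 to 9.3, set as the call begins (left out, the last holds). The fingers move at their own pace and stop on an object; "squeeze" is the grip in N (left out, the last holds). Time passes only in rows, so rows that do not move let the fingers close. It gives the time, the measured TCP pose, the force, the opening and the grip force at its end, in the units of the state.
- robot.read_state(): the state, without advancing time (a new reading comes with each control period).
- robot.read_camera(name): name is "scene" or "top"; returns a dict with "frame" (480x640x3 uint8, red, green, blue), "vertical_fov" (degrees; the focal length in pixels is half the picture's height over the tangent of half this angle, whatever the lens; pixels are square), "cx", "cy" (the principal point, pixels), "k1" (the pictures are not rectified: a ray, as slopes to the right and down, at radius r is drawn at 1 + k1 r^2 times it, then the intrinsics apply), "R" (3x3) and "t" (3): a world point X has camera coordinates R X + t. Camera axes: x right, y down, z forward; pixel columns grow to the right and rows downward; lengths in m; the calibration is good to about 2 mm. A picture is of the moment at which its call begins. There is no depth.
- robot.close_job(): hands the job in; it is judged then, once.
The state is a dict: "t": time; "q": joint angles; "dq": joint speeds; "joint_torque": joint torques, N m; "tool_pos": TCP position; "orientation": TCP orientation; "force": force on the tool from outside, world axes, zero at the start; "wrist_torque": the same for the moment, N m; "opening": finger opening in m; "gripper_force": force on a finger pad.
Only numpy, scipy, OpenCV 4.12 (cv2) and the standard library are available. Lean on these libraries where they do the work, as an engineer would, in place of code of your own. Each camera call takes 0.05 s, during which the arm holds its last target. There are 200 camera calls.

## Working session

There is one attempt and no reset: what is moved stays moved. The work goes in short steps, Python scripts to look and compute and a tool call to move; the robot and the scene stay as the last step left them, time stands still between calls to the robot, and variables do not carry over. Pictures are saved under pics/ and viewed, at most 10 in all, crops included, and the job is handed in when it is done.

Besides the shell and the picture viewer there is one more tool, called after "Call:" in YAML: its name, and indented under it one key for each argument. apply_moves: Moves the arm, as the interface text tells. Its arguments: {"type":"object","properties":{"delta_pos":{"type":"array"},"twist":{"type":"array"},"gripper":{"type":"number"},"squeeze":{"type":"number"}},"required":["delta_pos","twist"]}

```bash
ls; mkdir -p pics; cat > h.py <<'E'
import numpy as np,cv2
from plant import robot
def K(c):
    f=240/np.tan(np.radians(c["vertical_fov"])/2); return f
def ray(c,u,v):
    f=K(c); d=np.array([(u-c["cx"])/f,(v-c["cy"])/f]); 
    s=d.copy()
    for _ in range(30): s=d/(1+c["k1"]*(s@s))
    R=np.array(c["R"]);t=np.array(c["t"])
    return -R.T@t, R.T@np.array([s[0],s[1],1])
def onz(c,u,v,z):
    o,d=ray(c,u,v); return o+d*(z-o[2])/d[2]
def proj(c,X):
    p=np.array(c["R"])@X+np.array(c["t"]); s=p[:2]/p[2]; s=s*(1+c["k1"]*(s@s)); return s*K(c)+[c["cx"],c["cy"]]
E
python3 - <<'E'
from h import *
import pickle
for n in("scene","top"):
    c=robot.read_camera(n); pickle.dump(c,open(n+".pkl","wb"))
    cv2.imwrite(f"pics/{n}0.png",c["frame"][:,:,::-1])
    print(n,c["vertical_fov"],c["k1"],-np.array(c["R"]).T@c["t"],c["R"])
s=robot.read_state();print(s["tool_pos"],s["orientation"],s["opening"],robot.tips_ahead)
E
```

```text
pics
scene 43.580931919940916 -0.005375562797562111 [ 1.41120983 -0.12443246  1.4053689 ] [[ 0.14687401  0.98914505  0.00448214]
 [ 0.83000429 -0.12077645 -0.54452358]
 [-0.53807147  0.08369655 -0.83873356]]
top 52.021471068267786 0.025214603270160042 [ 0.46752376 -0.00637751  1.51599984] [[-0.01700696 -0.99985274 -0.00229209]
 [-0.99801908  0.01711455 -0.06053935]
 [ 0.06056967  0.00125796 -0.99816318]]
[0.15741942 0.57849692 0.24269291] [-4.16168916e-01 -3.11356069e+00  2.56393948e-03] 0.09281826520638999 0.025
```

View pics/top0.png

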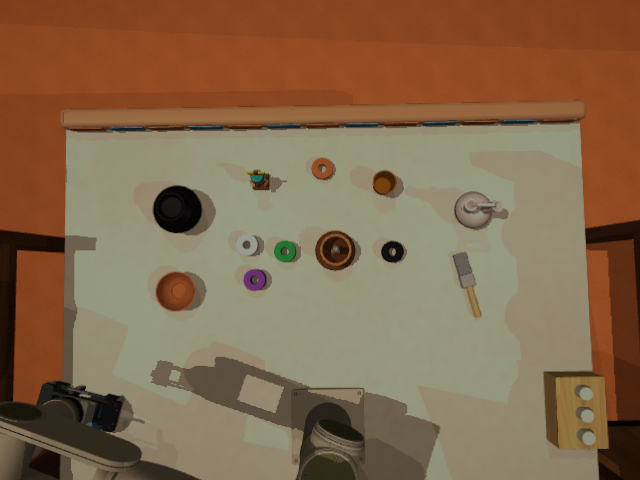

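View pics/scene0.png

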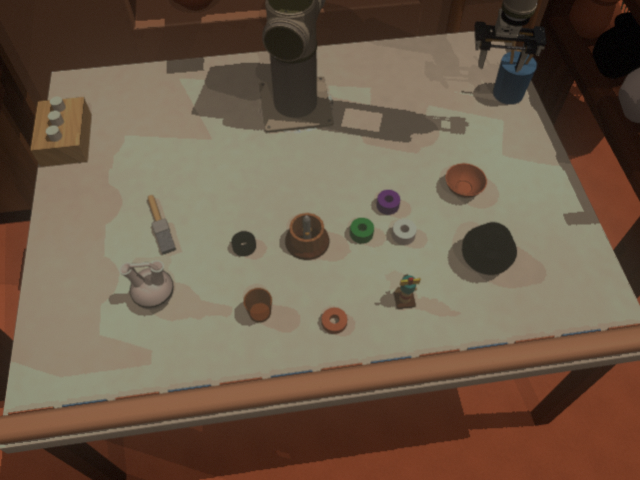

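Top view: the white ring is at (247,244), with look-alikes in green at (285,251) and purple at (255,280). The black ring is at (392,251), the red spare at (322,168) and the stand at (335,250). The white one and the only small black ring fit the description. I'll confirm in a crop while measuring.

```bash
python3 - <<'E'
from h import *
import pickle
T=pickle.load(open("top.pkl","rb"));S=pickle.load(open("scene.pkl","rb"))
a=T["frame"][215:300,225:420,::-1]; a=cv2.resize(a,None,fx=4,fy=4,interpolation=cv2.INTER_CUBIC)
b=S["frame"][195:265,220:420,::-1]; b=cv2.resize(b,(780,273),interpolation=cv2.INTER_CUBIC)
cv2.imwrite("pics/crop.png",cv2.resize(np.vstack([a,b]) if a.shape[1]==780 else a,None,fx=.9,fy=.9))
def blob(c,u,v,kind,r=20):
    f=c["frame"]; hsv=cv2.cvtColor(f,cv2.COLOR_RGB2HSV).astype(int); 
    m=np.zeros(f.shape[:2],np.uint8); y0,x0=v-r,u-r
    w=hsv[y0:v+r,x0:u+r]
    if kind=="black": k=w[...,2]<70
    if kind=="white": k=(w[...,1]<32)&(w[...,2]>90)
    k=k.astype(np.uint8)
    cs,_=cv2.findContours(k,cv2.RETR_EXTERNAL,cv2.CHAIN_APPROX_NONE)
    q=max(cs,key=cv2.contourArea)
    (cx,cy),ax,an=cv2.fitEllipse(cv2.convexHull(q)); x,y,ww,hh=cv2.boundingRect(q)
    return cx+x0,cy+y0,ax,(x+x0,y+y0,ww,hh)
for n,h,pu,pv,kind in(("black",.03,(392,251),(244,243),"black"),("white",.036,(247,244),(404,232),"white")):
    for c,p in((T,pu),(S,pv)):
        cx,cy,ax,bb=blob(c,*p,kind); print(n,(round(cx,1),round(cy,1)),np.round(ax,1),bb,onz(c,cx,cy,h/2).round(4))
print(S["frame"][225:240,404],T["frame"][235:254:2,240])
E
```

```text
black (392.1, 251.4) [20.9 22.4] (381, 241, 23, 21) [ 0.5171 -0.2069  0.015 ]
black (243.3, 243.5) [23.9 24.5] (232, 232, 24, 24) [ 0.5211 -0.2083  0.015 ]
white (246.3, 244.5) [20.7 21.5] (236, 234, 21, 22) [0.5456 0.2373 0.018 ]
white (404.6, 228.4) [18.6 21.7] (394, 219, 22, 20) [0.5382 0.2377 0.018 ]
[[ 94  86  77]
 [ 83  74  65]
 [ 81  72  63]
 [ 82  73  65]
 [ 79  71  62]
 [ 80  71  63]
 [ 84  78  67]
 [115 113  99]
 [143 144 128]
 [145 146 129]
 [145 146 129]
 [145 146 130]
 [142 141 127]
 [119 116 103]
 [ 87  79  70]] [[138 129 106]
 [151 155 144]
 [151 155 144]
 [151 154 145]
 [151 155 145]
 [151 155 145]
 [151 155 145]
 [151 155 145]
 [151 155 145]
 [151 150 134]]
```

View pics/crop.png

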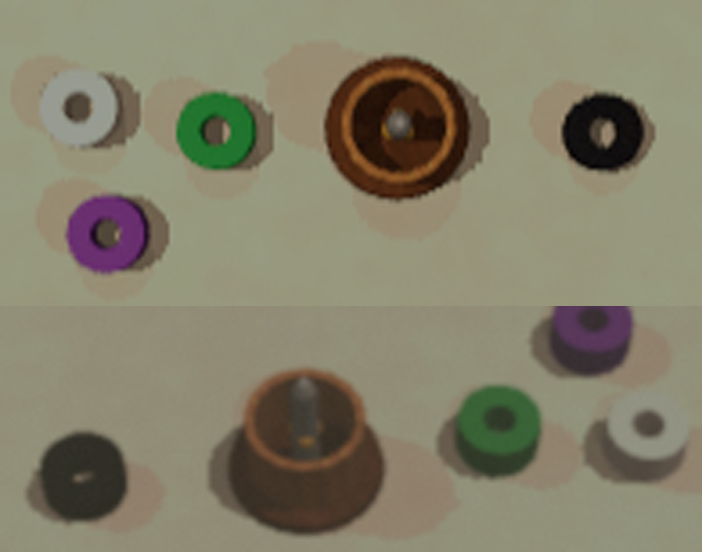

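The crop confirms it: the white, plain ring sits at the left of the top view, with green and purple beside and below it. The black ring is right of the stand, and the stem is visible in the socket. Next I measure the stand and refine the rings.

```bash
cat >> h.py <<'E'
from scipy.optimize import least_squares
def circ_obs(z,r,c,ctr):  # projected circle centre (mean of ring points) and pixel extents
    a=np.linspace(0,2*np.pi,90); return np.array([proj(c,np.array([ctr[0]+r*np.cos(t),ctr[1]+r*np.sin(t),z])) for t in a])
E
python3 - <<'E'
from h import *
import pickle
T=pickle.load(open("top.pkl","rb"));S=pickle.load(open("scene.pkl","rb"))
def fit(c,k,x0,y0):
    cs,_=cv2.findContours(k.astype(np.uint8),cv2.RETR_EXTERNAL,cv2.CHAIN_APPROX_NONE)
    q=max(cs,key=cv2.contourArea); (cx,cy),ax,an=cv2.fitEllipse(cv2.convexHull(q)); return cx+x0,cy+y0,np.round(ax,1)
# rim: bright orange
for n,c,(u,v) in(("top",T,(335,250)),("scene",S,(306,228))):
    w=cv2.cvtColor(c["frame"],cv2.COLOR_RGB2HSV).astype(int)[v-26:v+26,u-26:u+26]
    for th in ((110,120,130) if n=="top" else (80,90,100)):
        k=(w[...,1]>110)&(w[...,2]>th)
        cx,cy,ax=fit(c,k,u-26,v-26); print(n,"rim",th,round(cx,1),round(cy,1),ax,onz(c,cx,cy,.07).round(4))
    # foot + socket, whole saturated silhouette
    k=(w[...,1]>130); cx,cy,ax=fit(c,k,u-26,v-26); print(n,"all",round(cx,1),round(cy,1),ax,onz(c,cx,cy,0.01).round(4))
# stem-top from top: grey/unsaturated pixels inside socket
w=cv2.cvtColor(T["frame"],cv2.COLOR_RGB2HSV).astype(int)[240:260,325:347]
k=w[...,1]<90; ys,xs=np.nonzero(k); print("stem top",xs.mean()+325,ys.mean()+240,k.sum(),onz(T,xs.mean()+325,ys.mean()+240,.112).round(4))
w=cv2.cvtColor(S["frame"],cv2.COLOR_RGB2HSV).astype(int)[208:240,295:317]
k=w[...,1]<75; print((k*1)); 
# rings: silhouettes vs shadow; white bright threshold, black dark
for n,c,p,z in(("white",T,(247,245),.036),("white",S,(404,230),.036)):
    w=cv2.cvtColor(c["frame"],cv2.COLOR_RGB2HSV).astype(int)[p[1]-16:p[1]+16,p[0]-16:p[0]+16]
    for s in(25,32,40):
        k=(w[...,1]<s)&(w[...,2]>110); cx,cy,ax=fit(c,k,p[0]-16,p[1]-16);print(n,s,round(cx,1),round(cy,1),ax,onz(c,cx,cy,z).round(4))
s=robot.read_state(); from scipy.spatial.transform import Rotation as Ro
print(Ro.from_rotvec(s["orientation"]).as_matrix().round(3))
E
```

```text
top rim 110 335.1 249.3 [31.1 31.2] [ 0.5242 -0.0324  0.07  ]
top rim 120 335.2 249.1 [30.8 30.9] [ 0.5248 -0.0326  0.07  ]
top rim 130 335.2 249.2 [30.1 30.5] [ 0.5244 -0.0326  0.07  ]
top all 334.9 250.2 [38.6 39.3] [ 0.5237 -0.0326  0.01  ]
scene rim 80 306.6 227.5 [29.  34.6] [ 0.5305 -0.0343  0.07  ]
scene rim 90 306.4 227.2 [28.4 34.3] [ 0.5294 -0.0346  0.07  ]
scene rim 100 306.4 227.0 [28.1 33.8] [ 0.5287 -0.0347  0.07  ]
scene all 306.4 227.6 [27.8 33.2] [ 0.491  -0.0307  0.01  ]
stem top 335.43243243243245 248.94594594594594 37 [ 0.5235 -0.0325  0.112 ]
[[1 1 1 1 1 1 1 1 1 1 1 1 1 1 1 1 1 1 1 1 1 1]
 [1 1 1 1 1 1 1 1 1 1 1 1 1 1 1 1 1 1 1 1 1 1]
 [1 1 1 1 1 1 1 1 1 1 1 1 1 1 1 1 1 1 1 1 1 1]
 [1 1 1 1 1 1 1 1 1 1 1 1 1 1 1 1 1 1 1 1 1 1]
 [1 1 1 1 1 1 1 1 1 1 1 1 1 1 1 1 1 1 1 1 1 1]
 [1 1 1 1 1 1 0 0 0 0 0 0 0 0 0 0 0 0 1 1 1 1]
 [1 1 1 0 0 0 0 0 0 0 0 0 0 0 0 0 0 0 0 0 1 1]
 [1 0 0 0 0 0 0 0 0 0 0 0 0 0 0 0 0 0 0 0 0 0]
 [0 0 0 0 0 0 0 0 0 1 1 1 1 1 0 0 0 0 0 0 0 0]
 [0 0 0 0 0 0 0 0 1 1 1 1 1 1 1 0 0 0 0 0 0 0]
 [0 0 0 0 0 0 0 0 1 1 1 1 1 1 1 0 0 0 0 0 0 0]
 [0 0 0 0 0 0
[... 593 characters left out ...]
0 0]
 [0 0 0 0 0 0 0 0 1 1 0 0 0 0 0 0 0 0 0 0 0 0]
 [0 0 0 0 0 0 0 0 1 0 0 0 0 0 0 0 0 0 0 0 0 0]
 [0 0 0 0 0 0 0 0 0 1 0 0 0 0 0 1 0 0 0 0 1 0]
 [0 0 0 0 0 0 0 0 1 1 0 0 0 0 1 1 1 0 0 0 0 0]
 [0 0 0 0 0 0 0 0 1 1 1 1 1 1 1 1 1 0 0 0 0 0]
 [0 0 0 0 0 0 0 0 1 1 1 1 1 1 1 1 0 0 0 0 0 0]
 [0 0 0 0 0 0 0 0 0 0 1 1 1 1 0 0 0 0 0 0 0 0]
 [0 0 0 0 0 0 0 0 0 0 0 0 0 0 0 0 0 0 0 0 0 0]]
white 25 246.4 244.6 [20.2 20.8] [0.5443 0.2341 0.036 ]
white 32 246.3 244.5 [20.7 21.5] [0.5447 0.2344 0.036 ]
white 40 246.2 244.3 [20.9 21.8] [0.5451 0.2346 0.036 ]Traceback (most recent call last):
  File "<stdin>", line 24, in <module>
  File "<stdin>", line 6, in fit
ValueError: max() iterable argument is empty
```

Call:
apply_moves:
  delta_pos:
    - [0, 0, 0]
    - [0, 0, 0]
    - [0, 0, 0]
    - [0, 0, 0]
    - [0, 0, 0]
    - [0, 0, 0]
    - [0, 0, 0]
    - [0, 0, 0]
  twist: [0.1864, 0.1864, 0.1864, 0.1864, 0.1864, 0.1864, 0.1864, 0]
  gripper: 9.3

```text
t: 1.1
tool_pos: [0.1575, 0.5787, 0.2431]
orientation: [2.22, 2.223, -0.001]
force: [0.2, 0.5, -0.0]
opening: 0.0925
gripper_force: 0.0
```

Call:
apply_moves:
  delta_pos:
    - [-4.0, 4.5, 0]
    - [-4.0, 4.5, 0]
    - [-4.0, 4.5, 0]
    - [-4.0, 4.5, 0]
    - [-4.0, 4.5, 0]
    - [-4.0, 4.5, 0]
    - [-4.0, 4.5, 0]
    - [-4.0, 4.5, 0]
  twist: [0, 0, 0, 0, 0, 0, 0, 0]

```text
t: 2.1
tool_pos: [0.5188, 0.2575, 0.2436]
orientation: [-2.215, -2.228, -0.0]
force: [0.2, 1.0, 0.1]
opening: 0.0928
gripper_force: 0.0
```

Call:
apply_moves:
  delta_pos:
    - [-5.8, 0, 0]
    - [-5.8, 0, 0]
    - [-5.8, 0, 0]
    - [-5.8, 0, 0]
    - [-5.8, 0, 0]
    - [-5.8, 0, 0]
    - [-5.8, 0, 0]
    - [-5.8, 0, 0]
  twist: [0, 0, 0, 0, 0, 0, 0, 0]

```text
t: 3.1
tool_pos: [0.5174, -0.2069, 0.2436]
orientation: [2.215, 2.228, 0.0]
force: [0.5, -0.2, 0.4]
opening: 0.093
gripper_force: 0.0
```

Call:
apply_moves:
  delta_pos:
    - [0, 0, 5]
    - [0, 0, 5]
    - [0, 0, 5]
    - [0, 0, 3.5]
    - [0, 0, 1.5]
    - [0, 0, 0]
  twist: [0, 0, 0, 0, 0, 0]

```text
t: 3.85
tool_pos: [0.5172, -0.2047, 0.0431]
orientation: [-2.218, -2.223, 0.001]
force: [0.5, -0.4, 0.1]
opening: 0.0929
gripper_force: 0.0
```

```bash
python3 - <<'E'
from h import *
o=[]
for n,(u,v) in(("top",(392,251)),("scene",(244,243))):
    c=robot.read_camera(n); print(proj(c,robot.read_state()["tool_pos"]))
    o.append(cv2.resize(c["frame"][v-40:v+40,u-40:u+40,::-1],(400,400),interpolation=cv2.INTER_CUBIC))
cv2.imwrite("pics/g1.png",np.hstack(o))
E
```

```text
[392.81037376 250.64385778]
[243.0549636  236.67098435]
```

View pics/g1.png

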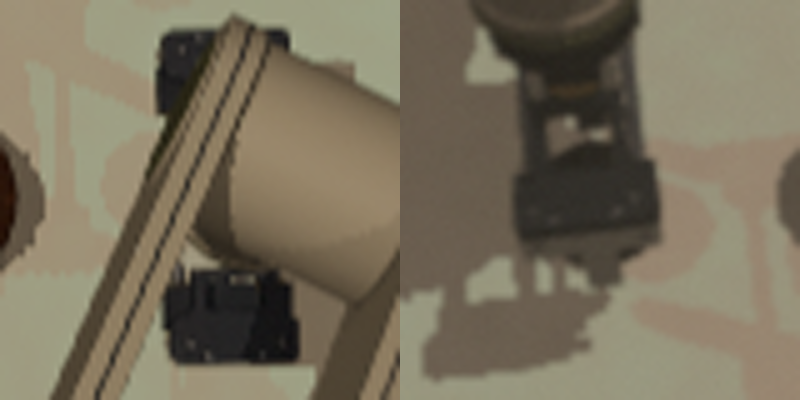

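Call:
apply_moves:
  delta_pos:
    - [-0.25, 0, 0]
    - [0, 0, 0]
    - [0, 0, 0]
    - [0, 0, 0]
    - [0, 0, 0]
    - [0, 0, 0]
    - [0, 0, 0]
    - [0, 0, 0]
  twist: [0, 0, 0, 0, 0, 0, 0, 0]
  gripper: 6.0
  squeeze: 5

```text
t: 4.95
tool_pos: [0.5179, -0.2077, 0.044]
orientation: [2.221, 2.221, -0.0]
force: [-2.6, -0.4, 5.3]
opening: 0.0649
gripper_force: 5.0
```

Call:
apply_moves:
  delta_pos:
    - [0, 0, 0]
    - [0, 0, 0]
    - [0, 0, 0]
    - [0, 0, 0]
  twist: [0, 0, 0, 0]
  gripper: 9.0

```text
t: 5.45
tool_pos: [0.5177, -0.2074, 0.0435]
orientation: [-2.221, -2.222, 0.0]
force: [-0.7, -0.1, -0.1]
opening: 0.0899
gripper_force: 0.0
```

Call:
apply_moves:
  delta_pos:
    - [0, 0, 0]
    - [0, 0, 0]
    - [0, 0, 0]
    - [0, 0, 0]
    - [0, 0, 0]
    - [0, 0, 0]
    - [0, 0, 0]
    - [0, 0, 0]
  twist: [0.18, 0.18, 0.18, 0.18, 0.18, 0.18, 0.18, 0.18]

```text
t: 6.45
tool_pos: [0.5178, -0.2075, 0.0436]
orientation: [-3.135, -0.196, -0.0]
force: [0.1, 0.6, -0.2]
opening: 0.0899
gripper_force: 0.0
```

Call:
apply_moves:
  delta_pos:
    - [0, 0, 0]
    - [0, 0, 0]
  twist: [0.13, 0]

```text
t: 6.7
tool_pos: [0.5177, -0.2075, 0.0436]
orientation: [-3.142, -0.003, 0.0]
force: [-0.7, -0.3, -0.2]
opening: 0.0903
gripper_force: 0.0
```

Call:
apply_moves:
  delta_pos:
    - [0, 0, 0]
    - [0, 0, 0]
    - [0, 0, 0]
    - [0, 0, 0]
    - [0, 0, 0]
    - [0, 0, 0]
    - [0, 0, 0]
  twist: [0, 0, 0, 0, 0, 0, 0]
  gripper: 6.0
  squeeze: 15

```text
t: 7.58
tool_pos: [0.5177, -0.2074, 0.0436]
orientation: [-3.141, -0.002, 0.0]
force: [0.0, 1.3, 0.8]
opening: 0.0664
gripper_force: 15.0
```

Call:
apply_moves:
  delta_pos:
    - [0, 0, -3]
    - [0, 0, -5]
    - [0, 0, -5.6]
    - [0.2, -4.5, 0]
    - [0.2, -5.0, 0]
    - [0.2, -5.0, 0]
    - [0.13, -2.9, 0]
    - [0, 0, 0]
  twist: [0, 0, 0, 0, 0, 0, 0, 0]
  squeeze: 20

```text
t: 8.57
tool_pos: [0.5246, -0.0317, 0.1792]
orientation: [-3.141, -0.006, 0.001]
force: [-0.2, -0.4, -2.5]
opening: 0.0666
gripper_force: 20.0
```

```bash
python3 - <<'E'
from h import *
o=[]
for n,(u,v) in(("top",(335,250)),("scene",(306,210))):
    c=robot.read_camera(n); p=robot.read_state()["tool_pos"]; print(p,proj(c,p-[0,0,.0436]),proj(c,p-[0,0,.0136]))
    o.append(cv2.resize(c["frame"][v-40:v+40,u-40:u+40,::-1],(400,400),interpolation=cv2.INTER_CUBIC))
cv2.imwrite("pics/g2.png",np.hstack(o))
E
```

```text
[ 0.52466839 -0.03297345  0.17928144] [335.74925766 248.20461649] [335.95136987 247.74932282]
[ 0.52469872 -0.03375301  0.17932691] [305.99739213 211.57886203] [305.75496874 204.79114313]
```

View pics/g2.png

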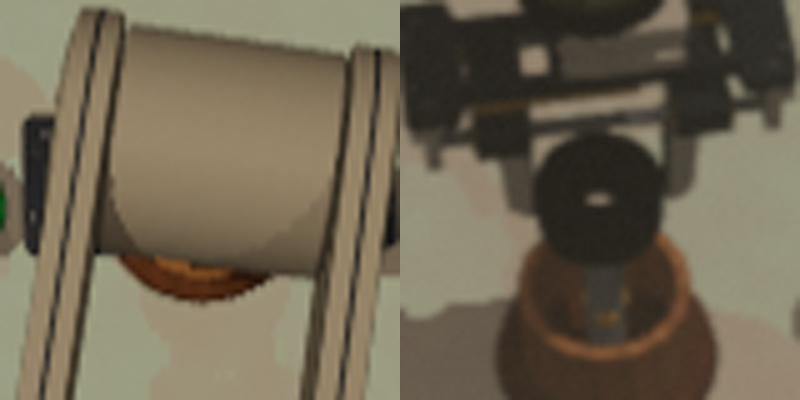

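The scene view shows the black ring held level, centred near pixel (305.6,209.5), with the stem beneath it near column 307. A quick numeric check of the offset between the two.

```bash
python3 - <<'E'
from h import *
import pickle
c=robot.read_camera("scene"); p=np.array(robot.read_state()["tool_pos"]); print(p)
g=c["frame"].max(2)
# ring: horizontal extents per row and lowest point
for v in range(206,224,2): print(v,g[v,288:326])
S=pickle.load(open("scene.pkl","rb"))["frame"].astype(int)
for v in(217,220,224,228,230): print(v,(S[v,295:320,2]-0*S[v,295:320,2]),)
for z in(.118,.106,.09,.07): print(z,proj(c,np.array([p[0],p[1],z])).round(2))
h=np.vstack([circ_obs(p[2]-.0436+z,.033,c,p) for z in(0,.03)]); print("hull",h.min(0),h.max(0))
for z in (0,.03):
    r=circ_obs(z+p[2]-.0436,.033,c,p);print(r.min(0),r.max(0))
r=circ_obs(.07,.046,c,p);print("rim",r.min(0),r.max(0))
E
```

```text
[ 0.52475571 -0.03420221  0.17940012]
206 [ 76  74  75  63  49  39  37  38  38  38  38  38  38  38  39  37  39  39
  37  37  38  40  38  39  39  39  41  40  40  38  42  63  74  75  76  82
 118 143]
208 [ 77  76  74  68  51  39  35  37  37  39  37  39  38  39  40  59  68  68
  65  55  45  39  37  39  38  39  40  37  38  43  56  69  77  86 103 124
 142 149]
210 [ 78  76  75  73  58  40  39  39  38  38  36  38  38  41  59  94 110 110
 108  86  55  41  39  41  38  40  40  40  39  53 103 125 127 141 148 150
 150 149]
212 [113  97  84  81  62  47  40  39  37  38  39  41  37  37  39  38  40  38
  38  39  39  40  40  38  40  39  40  40  39  56 120 147 150 151 150 150
 151 151]
214 [148 146 146 144 127  84  43  39  39  40  38  39  40  36  39  39  39  37
  39  40  38  39  38  40  41  41  38  40  42  62 122 147 151 150 149 150
 150 150]
216 [147 149 148 150 145 110  59  41  38  39  38  40  39  38  38  39  38  38
  38  40  39  39  39  41  40  39  38  39  53  98 134 144 148 150 148 150
 150 150]
218 [150 149 148 146 137 111  78  52  42  39  39  39  39  40  38  39  41  40
  39  39  40  41  39  39 
[... 406 characters left out ...]
 51 66 81 90 88 80 61 45 42 40 40 43 47 51 57 66
 80]
220 [46 42 42 43 42 42 42 46 55 63 67 71 72 72 66 55 43 40 41 39 39 41 42 44
 49]
224 [44 42 40 41 41 38 42 44 47 52 53 50 53 56 58 49 43 39 40 40 39 40 39 40
 40]
228 [43 41 41 42 40 39 40 42 50 53 52 51 56 56 58 56 46 41 37 39 38 38 38 40
 40]
230 [41 42 40 39 39 39 41 43 48 51 52 53 53 57 56 53 44 38 34 37 36 37 38 39
 39]
0.118 [305.97 215.53]
0.106 [306.06 218.13]
0.09 [306.19 221.55]
0.07 [306.34 225.74]
hull [292.57717915 194.37330784] [318.61226009 222.1996173 ]
[293.03372284 201.2508454 ] [318.61226009 222.1996173 ]
[292.57717915 194.37330784] [318.57799848 215.50763609]
rim [289.11644985 211.65006701] [323.54741633 240.29220155]
```

Call:
apply_moves:
  delta_pos:
    - [0.03, -0.1, 0]
    - [0, 0, 0.7]
    - [0, 0, 0.6]
    - [0, 0, 0]
  twist: [0, 0, 0, 0]

```text
t: 9.22
tool_pos: [0.5245, -0.0326, 0.1655]
orientation: [-3.141, -0.001, 0.003]
force: [0.2, -0.5, -1.9]
opening: 0.0662
gripper_force: 20.0
```

Call:
apply_moves:
  delta_pos:
    - [0, 0, 0.3]
    - [0, 0, 0.3]
    - [0, 0, 0.3]
    - [0, 0, 0.3]
    - [0, 0, 0.3]
    - [0, 0, 0]
  twist: [0, 0, 0, 0, 0, 0]

```text
t: 9.98
tool_pos: [0.5249, -0.0324, 0.1512]
orientation: [-3.142, -0.002, 0.001]
force: [-0.1, 0.4, -2.0]
opening: 0.0663
gripper_force: 20.0
```

Call:
apply_moves:
  delta_pos:
    - [0, 0, 0.5]
    - [0, 0, 0.6]
    - [0, 0, 0.6]
    - [0, 0, 0.6]
    - [0, 0, 0.6]
    - [0, 0, 0.6]
    - [0, 0, 0.6]
    - [0, 0, 0]
  twist: [0, 0, 0, 0, 0, 0, 0, 0]

```text
t: 10.98
tool_pos: [0.5247, -0.0324, 0.1099]
orientation: [-3.141, -0.002, 0.002]
force: [0.4, -0.6, -2.1]
opening: 0.0663
gripper_force: 20.0
```

Call:
apply_moves:
  delta_pos:
    - [0, 0, 0.3]
    - [0, 0, 0.3]
    - [0, 0, 0.2]
    - [0, 0, 0]
  twist: [0, 0, 0, 0]

```text
t: 11.48
tool_pos: [0.525, -0.0325, 0.1024]
orientation: [-3.142, -0.002, 0.001]
force: [0.4, -0.3, -3.0]
opening: 0.0664
gripper_force: 20.0
```

Call:
apply_moves:
  delta_pos:
    - [0, 0, 0]
    - [0, 0, 0]
    - [0, 0, 0]
    - [0, 0, 0]
  twist: [0, 0, 0, 0]
  gripper: 8.5

```text
t: 11.98
tool_pos: [0.5253, -0.0325, 0.1028]
orientation: [3.142, 0.002, 0.0]
force: [0.0, -1.0, -0.1]
opening: 0.0846
gripper_force: 0.0
```

Call:
apply_moves:
  delta_pos:
    - [0, 0, -1.5]
    - [0, 0, -1.5]
    - [0, 0, 0]
  twist: [0, 0, 0]

```text
t: 12.35
tool_pos: [0.5268, -0.0327, 0.1353]
orientation: [3.141, 0.002, 0.007]
force: [0.2, 0.8, -0.6]
opening: 0.085
gripper_force: 0.0
```

Call:
apply_moves:
  delta_pos:
    - [0, 0, 0]
    - [0, 0, 0]
    - [0, 0, 0]
    - [0, 0, 0]
    - [0, 0, 0]
    - [0, 0, 0]
    - [0, 0, 0]
    - [0, 0, 0]
  twist: [0, 0, 0, 0, 0, 0, 0, 0]
  gripper: 3.2

```text
t: 13.35
tool_pos: [0.5252, -0.0325, 0.1327]
orientation: [-3.142, -0.002, -0.0]
force: [0.3, -0.1, -0.8]
opening: 0.0321
gripper_force: 0.0
```

Call:
apply_moves:
  delta_pos:
    - [0, 0, 0.6]
    - [0, 0, 0.6]
    - [0, 0, 0.5]
    - [0, 0, 0.1]
    - [0, 0, 0.1]
    - [0, 0, 0.1]
    - [0, 0, 0]
  twist: [0, 0, 0, 0, 0, 0, 0]

```text
t: 14.22
tool_pos: [0.5252, -0.0325, 0.1127]
orientation: [3.142, 0.002, 0.0]
force: [-1.7, 0.0, -0.3]
opening: 0.032
gripper_force: 0.0
```

Call:
apply_moves:
  delta_pos:
    - [0, 0, 0.1]
    - [0, 0, 0.1]
    - [0, 0, 0.1]
    - [0, 0, 0.1]
  twist: [0, 0, 0, 0]

```text
t: 14.72
tool_pos: [0.5262, -0.032, 0.1107]
orientation: [-3.141, -0.002, -0.004]
force: [-4.6, 3.7, 18.6]
opening: 0.032
gripper_force: 8.8
```

Call:
apply_moves:
  delta_pos:
    - [0, 0, 0.1]
    - [0, 0, 0.1]
    - [0, 0, 0.1]
  twist: [0, 0, 0]

```text
t: 15.1
tool_pos: [0.5262, -0.0319, 0.1075]
orientation: [-3.141, -0.002, -0.004]
force: [-1.4, 3.1, 8.7]
opening: 0.0319
gripper_force: 4.0
```

Call:
apply_moves:
  delta_pos:
    - [0, 0, 0.2]
    - [0, 0, 0.2]
    - [0, 0, 0.2]
    - [0, 0, 0.2]
    - [0, 0, 0.2]
  twist: [0, 0, 0, 0, 0]

```text
t: 15.72
tool_pos: [0.5256, -0.032, 0.0963]
orientation: [-3.141, -0.002, -0.002]
force: [-1.5, 2.5, 4.5]
opening: 0.032
gripper_force: 2.4
```

Call:
apply_moves:
  delta_pos:
    - [0, 0, 0.3]
    - [0, 0, 0.3]
    - [0, 0, 0.3]
    - [0, 0, 0.3]
    - [0, 0, 0.3]
    - [0, 0, 0.3]
    - [0, 0, 0.2]
  twist: [0, 0, 0, 0, 0, 0, 0]

```text
t: 16.6
tool_pos: [0.5252, -0.0325, 0.0754]
orientation: [3.141, 0.002, 0.0]
force: [-0.3, 0.2, 0.5]
opening: 0.0319
gripper_force: 0.0
```

Call:
apply_moves:
  delta_pos:
    - [0, 0, 0.2]
    - [0, 0, 0.2]
    - [0, 0, 0.1]
    - [0, 0, 0.1]
  twist: [0, 0, 0, 0]

```text
t: 17.1
tool_pos: [0.5252, -0.0325, 0.0696]
orientation: [3.142, 0.001, 0.0]
force: [-0.2, 0.4, -0.1]
opening: 0.0323
gripper_force: 0.0
```

Call:
apply_moves:
  delta_pos:
    - [0, 0, 0.05]
    - [0, 0, 0.05]
    - [0, 0, 0]
  twist: [0, 0, 0]

```text
t: 17.48
tool_pos: [0.5252, -0.0325, 0.0693]
orientation: [3.142, 0.002, -0.0]
force: [-3.9, 0.4, 7.0]
opening: 0.0317
gripper_force: 3.3
```

Call:
apply_moves:
  delta_pos:
    - [0, 0, 0.05]
    - [0, 0, 0.03]
    - [0, 0, 0]
  twist: [0, 0, 0]

```text
t: 17.85
tool_pos: [0.5253, -0.0325, 0.0693]
orientation: [3.141, 0.002, -0.0]
force: [-8.5, 1.3, 15.1]
opening: 0.0318
gripper_force: 7.0
```

Call:
apply_moves:
  delta_pos:
    - [0, 0, -1]
    - [0, 0, -3]
    - [0, 0, -5]
    - [0, 0, -5]
    - [0, 0, -3]
    - [0, 0, 0]
  twist: [0, 0, 0, 0, 0, 0]

```text
t: 18.6
tool_pos: [0.5271, -0.0328, 0.2415]
orientation: [3.141, 0.002, 0.01]
force: [1.0, 0.2, 0.4]
opening: 0.0323
gripper_force: 0.0
```

Call:
apply_moves:
  delta_pos:
    - [0.4, -5.34, 0]
    - [0.4, -5.34, 0]
    - [0.4, -5.34, 0]
    - [0.4, -5.34, 0]
    - [0.4, -5.34, 0]
    - [0, 0, 0]
    - [0, 0, 0]
    - [0, 0, 0]
  twist: [0, 0, 0, 0, 0, 0, 0, 0]
  gripper: 9.3

```text
t: 19.6
tool_pos: [0.5448, 0.2333, 0.2372]
orientation: [3.141, -0.001, -0.001]
force: [-0.2, -0.4, 0.3]
opening: 0.0925
gripper_force: 0.0
```

```bash
python3 - <<'E'
from h import *
c=robot.read_camera("top"); p=robot.read_state()["tool_pos"]; print(p,proj(c,np.array([p[0],p[1],.036])))
d=robot.read_camera("scene")
o=[cv2.resize(c["frame"][180:300,190:350,::-1],(400,300),interpolation=cv2.INTER_CUBIC),cv2.resize(d["frame"][200:248,280:344,::-1],(400,300),interpolation=cv2.INTER_CUBIC)]
cv2.imwrite("pics/g3.png",np.hstack(o))
E
```

```text
[0.54494038 0.23323115 0.23745934] [246.64289832 244.37577794]
```

View pics/g3.png

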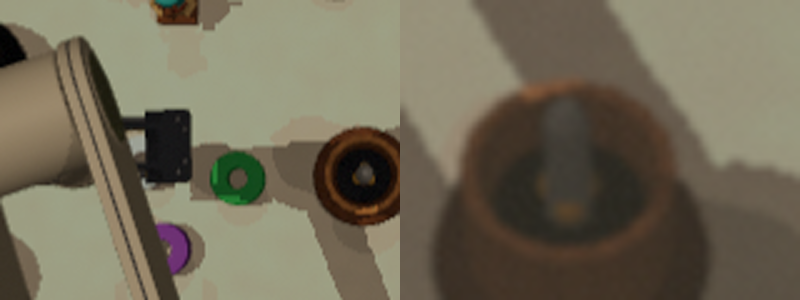

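The black ring lies flat at the bottom of the socket (right half of the picture), with the balls showing above it. The tool stands over the white ring, with green to its right and purple below.

Call:
apply_moves:
  delta_pos:
    - [0, 0, 5]
    - [0, 0, 5]
    - [0, 0, 5]
    - [0, 0, 3]
    - [0, 0, 1.4]
    - [0, 0, 0]
  twist: [0, 0, 0, 0, 0, 0]

```text
t: 20.45
tool_pos: [0.5447, 0.2339, 0.0435]
orientation: [3.141, 0.0, -0.002]
force: [0.1, 0.4, 0.3]
opening: 0.0929
gripper_force: 0.0
```

Call:
apply_moves:
  delta_pos:
    - [0, 0, 0]
    - [0, 0, 0]
    - [0, 0, 0]
    - [0, 0, 0]
    - [0, 0, 0]
    - [0, 0, 0]
    - [0, 0, 0]
    - [0, 0, 0]
  twist: [0, 0, 0, 0, 0, 0, 0, 0]
  gripper: 6.0
  squeeze: 5

```text
t: 21.45
tool_pos: [0.5456, 0.2349, 0.0448]
orientation: [-3.141, -0.002, -0.002]
force: [-0.3, 0.5, 5.8]
opening: 0.0669
gripper_force: 5.0
```

Call:
apply_moves:
  delta_pos:
    - [0, 0, 0]
    - [0, 0, 0]
    - [0, 0, 0]
    - [0, 0, 0]
  twist: [0, 0, 0, 0]
  gripper: 9.0

```text
t: 21.95
tool_pos: [0.5447, 0.2345, 0.0436]
orientation: [3.141, 0.002, -0.001]
force: [0.0, -0.0, 0.0]
opening: 0.0898
gripper_force: 0.0
```

Call:
apply_moves:
  delta_pos:
    - [0, 0, 0]
    - [0, 0, 0]
    - [0, 0, 0]
    - [0, 0, 0]
    - [0, 0, 0]
    - [0, 0, 0]
    - [0, 0, 0]
    - [0, 0, 0]
  twist: [-0.18, -0.18, -0.18, -0.18, -0.18, -0.18, -0.18, -0.18]

```text
t: 22.95
tool_pos: [0.5449, 0.2345, 0.0438]
orientation: [-2.355, -2.08, 0.0]
force: [-0.2, -0.0, -0.2]
opening: 0.0899
gripper_force: 0.0
```

Call:
apply_moves:
  delta_pos:
    - [0, 0, 0]
    - [0, 0, 0]
  twist: [-0.13, 0]

```text
t: 23.2
tool_pos: [0.5448, 0.2345, 0.0437]
orientation: [-2.222, -2.221, 0.0]
force: [-0.5, -0.5, 0.2]
opening: 0.0902
gripper_force: 0.0
```

Call:
apply_moves:
  delta_pos:
    - [0, 0, 0]
    - [0, 0, 0]
    - [0, 0, 0]
    - [0, 0, 0]
    - [0, 0, 0]
    - [0, 0, 0]
    - [0, 0, 0]
  twist: [0, 0, 0, 0, 0, 0, 0]
  gripper: 6.0
  squeeze: 20

```text
t: 24.08
tool_pos: [0.5449, 0.2345, 0.0438]
orientation: [2.221, 2.222, 0.0]
force: [0.7, 0.9, 0.5]
opening: 0.0657
gripper_force: 20.0
```

Call:
apply_moves:
  delta_pos:
    - [0, 0, -3]
    - [0, 0, -5]
    - [0, 0, -5.6]
    - [-4, -0.3, 0]
    - [-5, -0.4, 0]
    - [-5, -0.4, 0]
    - [-5, -0.4, 0]
    - [-5, -0.4, 0]
  twist: [0, 0, 0, 0, 0, 0, 0, 0]

```text
t: 25.08
tool_pos: [0.5252, -0.0069, 0.1794]
orientation: [-2.221, -2.222, 0.001]
force: [0.6, 0.2, -2.3]
opening: 0.0656
gripper_force: 20.0
```

Call:
apply_moves:
  delta_pos:
    - [-2.7, -0.08, 0]
    - [0, 0, 0]
    - [0, 0, 0]
    - [0, 0, 0]
  twist: [0, 0, 0, 0]

```text
t: 25.58
tool_pos: [0.5251, -0.0314, 0.1796]
orientation: [-2.219, -2.223, 0.0]
force: [-0.5, 1.2, -3.5]
opening: 0.0655
gripper_force: 20.0
```

Call:
apply_moves:
  delta_pos:
    - [-0.05, 0, 0.5]
    - [0, 0, 0.5]
    - [0, 0, 0.3]
    - [0, 0, 0]
  twist: [0, 0, 0, 0]

```text
t: 26.08
tool_pos: [0.5249, -0.0328, 0.1663]
orientation: [-2.221, -2.221, 0.001]
force: [-0.9, -1.0, -1.6]
opening: 0.0655
gripper_force: 20.0
```

Call:
apply_moves:
  delta_pos:
    - [0, 0, 0.3]
    - [0, 0, 0.3]
    - [0, 0, 0.3]
    - [0, 0, 0.3]
    - [0, 0, 0.3]
    - [0, 0, 0]
  twist: [0, 0, 0, 0, 0, 0]

```text
t: 26.82
tool_pos: [0.5249, -0.0329, 0.1515]
orientation: [-2.221, -2.221, 0.001]
force: [-0.1, 0.2, -3.6]
opening: 0.0655
gripper_force: 20.0
```

Call:
apply_moves:
  delta_pos:
    - [0, 0, 0.5]
    - [0, 0, 0.6]
    - [0, 0, 0.6]
    - [0, 0, 0.6]
    - [0, 0, 0.6]
    - [0, 0, 0.6]
    - [0, 0, 0.6]
    - [0, 0, 0]
  twist: [0, 0, 0, 0, 0, 0, 0, 0]

```text
t: 27.82
tool_pos: [0.5247, -0.0329, 0.1101]
orientation: [-2.221, -2.221, 0.001]
force: [0.1, -0.7, -3.2]
opening: 0.0651
gripper_force: 20.0
```

Bottom at about 66 mm. I lower it onto the balls, release, raise (top about 93 mm), and narrow the fingers.

Call:
apply_moves:
  delta_pos:
    - [0, 0, 0.3]
    - [0, 0, 0.3]
    - [0, 0, 0.2]
    - [0, 0, 0]
  twist: [0, 0, 0, 0]

```text
t: 28.32
tool_pos: [0.525, -0.0329, 0.1026]
orientation: [-2.221, -2.221, 0.0]
force: [-0.3, -0.5, -2.4]
opening: 0.0659
gripper_force: 20.0
```

Call:
apply_moves:
  delta_pos:
    - [0, 0, 0]
    - [0, 0, 0]
    - [0, 0, 0]
    - [0, 0, 0]
  twist: [0, 0, 0, 0]
  gripper: 8.5

```text
t: 28.82
tool_pos: [0.5253, -0.033, 0.103]
orientation: [2.221, 2.221, 0.0]
force: [-0.1, 0.3, -0.7]
opening: 0.0848
gripper_force: 0.0
```

Call:
apply_moves:
  delta_pos:
    - [0, 0, -1.5]
    - [0, 0, -2]
    - [0, 0, 0]
  twist: [0, 0, 0]

```text
t: 29.2
tool_pos: [0.5269, -0.0332, 0.1406]
orientation: [2.218, 2.219, 0.004]
force: [-0.1, 0.0, 0.3]
opening: 0.0849
gripper_force: 0.0
```

Call:
apply_moves:
  delta_pos:
    - [0, 0, 0]
    - [0, 0, 0]
    - [0, 0, 0]
    - [0, 0, 0]
    - [0, 0, 0]
    - [0, 0, 0]
    - [0, 0, 0]
    - [0, 0, 0]
  twist: [0, 0, 0, 0, 0, 0, 0, 0]
  gripper: 3.2

```text
t: 30.2
tool_pos: [0.5252, -0.033, 0.1379]
orientation: [2.221, 2.222, 0.0]
force: [-0.2, -0.3, 0.7]
opening: 0.0319
gripper_force: 0.0
```

Call:
apply_moves:
  delta_pos:
    - [0, 0, 0.6]
    - [0, 0, 0.6]
    - [0, 0, 0.5]
    - [0, 0, 0.1]
    - [0, 0, 0]
  twist: [0, 0, 0, 0, 0]

```text
t: 30.82
tool_pos: [0.5251, -0.0329, 0.1197]
orientation: [-2.221, -2.222, 0.0]
force: [0.2, -0.1, 0.7]
opening: 0.032
gripper_force: 0.0
```

Call:
apply_moves:
  delta_pos:
    - [0, 0, 0.1]
    - [0, 0, 0.1]
    - [0, 0, 0.1]
    - [0, 0, 0.1]
  twist: [0, 0, 0, 0]

```text
t: 31.32
tool_pos: [0.5254, -0.0329, 0.117]
orientation: [2.221, 2.222, 0.001]
force: [-4.7, 0.5, 11.9]
opening: 0.0318
gripper_force: 6.3
```

Call:
apply_moves:
  delta_pos:
    - [0, 0, 0.1]
    - [0, 0, 0.1]
  twist: [0, 0]

```text
t: 31.58
tool_pos: [0.5259, -0.033, 0.1157]
orientation: [2.22, 2.221, 0.002]
force: [-3.4, 0.9, 12.0]
opening: 0.0321
gripper_force: 6.2
```

Call:
apply_moves:
  delta_pos:
    - [0, 0, 0.1]
    - [0, 0, 0.1]
    - [0, 0, 0.1]
    - [0, 0, 0.1]
  twist: [0, 0, 0, 0]

```text
t: 32.08
tool_pos: [0.5253, -0.0329, 0.1102]
orientation: [2.221, 2.222, 0.0]
force: [-2.0, 1.1, 5.0]
opening: 0.032
gripper_force: 2.3
```

Call:
apply_moves:
  delta_pos:
    - [0, 0, 0.1]
    - [0, 0, 0.1]
    - [0, 0, 0.1]
  twist: [0, 0, 0]

```text
t: 32.45
tool_pos: [0.5252, -0.0327, 0.1069]
orientation: [-2.221, -2.221, -0.001]
force: [-2.5, 3.5, 6.8]
opening: 0.032
gripper_force: 3.5
```

Call:
apply_moves:
  delta_pos:
    - [0, 0, 0.1]
    - [0, 0, 0.05]
    - [0, 0, 0.05]
    - [0, 0, 0]
  twist: [0, 0, 0, 0]

```text
t: 32.95
tool_pos: [0.5252, -0.0319, 0.1055]
orientation: [-2.22, -2.221, -0.002]
force: [-4.6, 5.8, 11.8]
opening: 0.0321
gripper_force: 5.5
```

Call:
apply_moves:
  delta_pos:
    - [0, 0, 0.05]
    - [0, 0, 0]
  twist: [0, 0]

```text
t: 33.2
tool_pos: [0.5252, -0.0318, 0.1054]
orientation: [-2.22, -2.221, -0.002]
force: [-6.5, 5.5, 15.4]
opening: 0.0321
gripper_force: 7.4
```

Call:
apply_moves:
  delta_pos:
    - [0, 0, -1]
    - [0, 0, -3]
    - [0, 0, -5]
    - [0, 0, -4]
    - [6, 0, 0]
    - [6, 0, 0]
    - [6, 0, 0]
    - [0, 0, 0]
  twist: [0, 0, 0, 0, 0, 0, 0, 0]

```text
t: 34.2
tool_pos: [0.5246, 0.1506, 0.2341]
orientation: [-2.215, -2.227, -0.001]
force: [0.7, 0.2, -0.0]
opening: 0.0323
gripper_force: 0.0
```

```bash
python3 - <<'E'
from h import *
c=robot.read_camera("top"); d=robot.read_camera("scene")
p=np.array([.5252,-.0325,.08])
for n,k in(("top",c),("scene",d)):
    r=circ_obs(.08,.033,k,p); print(n,r.min(0).round(1),r.max(0).round(1))
    v,u=(250,335) if n=="top" else (222,306)
    w=cv2.cvtColor(k["frame"],cv2.COLOR_RGB2HSV).astype(int)[v-22:v+22,u-22:u+22]
    m=((w[...,1]<60)&(w[...,2]>100)).astype(np.uint8); m[:4]=m[-4:]=0; m[:,:4]=m[:,-4:]=0
    cs,_=cv2.findContours(m,cv2.RETR_EXTERNAL,cv2.CHAIN_APPROX_NONE); 
    if cs: x,y,ww,hh=cv2.boundingRect(max(cs,key=cv2.contourArea)); print(x+u-22,y+v-22,x+ww+u-22,y+hh+v-22)
cv2.imwrite("pics/end.png",np.hstack([cv2.resize(c["frame"][220:280,295:375,::-1],(400,300),interpolation=cv2.INTER_CUBIC),cv2.resize(d["frame"][192:252,266:346,::-1],(400,300),interpolation=cv2.INTER_CUBIC)]))
E
```

```text
top [323.9 237.5] [346.5 260.1]
325 238 343 260
scene [294.5 213.5] [319.3 234.1]
292 204 324 215
```

View pics/end.png

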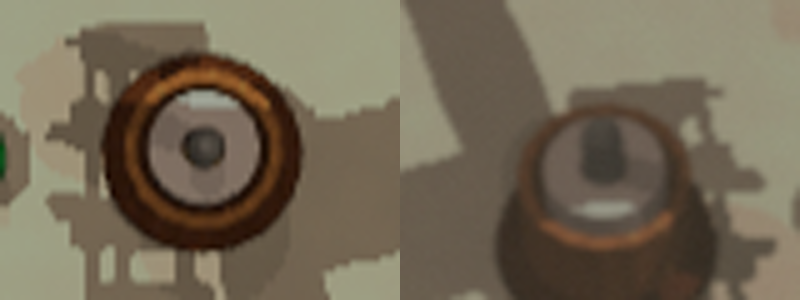

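The white ring sits level and centred in the socket (about pixel (336,249) top, (306,225) scene). Its top lies where the 80 mm height predicts, to about a pixel.

```bash
python3 -c "
from plant import robot
print(robot.close_job())"
```

```text
the job is handed in; nothing more can be done
None
```

The job is handed in: the black ring was seated on the socket floor first, then the white ring on top of it, each pressed with 15 to 19 N at most, in about 34 s; the arm touched nothing else and ended clear of the stand.

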